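Press the cap home on a vial with the star-handled bench press

TASK

The vial standing in the bench press's sliding nest has its press-on cap only started: push the slide fully in under the ram, then wind the ram down with the star handle, spoke after spoke, until you feel the cap go fully home, and stop there, because the glass breaks if the ram is forced after the cap has bottomed. Then wind the star back until the ram stands at least 20 mm clear above the cap, leaving the slide in. Do not touch the vial or its cap with the gripper and leave the things standing around where they are.

Things in the scene. Friction and masses are not known exactly. Their poses are not given: they have to be found in the camera images.
- press: grey cast-iron bench rack press, bolted down: base plate 270 x 150 x 22 mm, column at the back, head 66 mm wide whose underside is 165 mm and top 240 mm above the bench. Origin on the bench straight below the ram; x from its open front towards its column (away from the robot), y left, z up. The ram's top stands up to 313 mm above the bench
- hub (a point): centre of the press's star handle, 26 mm behind, 115 mm right of the ram's axis and 205 mm above the bench, with the press's axes. The star turns in the upright x-z plane through this point, 82 mm clear of the head. Four bare steel spokes, 10 mm thick, 90 deg apart, each ending in a black ball of 27 mm diameter centred 109 mm out; hub 48 mm in diameter, 30 mm thick
- star (a joint): turn of the star, rad, 0 (ram up) to 3.5. At 0 one spoke points to the front (-x), 30 deg above level, the others follow at quarter turns; as it grows the front spoke goes down, the top one comes to the front, and the ram goes down 14 mm per rad. Stays where left. Pushed 80 mm out it takes 1 to 3 N free, about 10 N while the cap slides on, then rises by some 5 N per mm once the cap has bottomed
- push_plate (a point): middle of the top edge of the front face of the slide's upright push plate (aluminium, 46 mm wide, 50 mm tall, 8 mm thick; the edge is 73 mm above the bench, the slide's deck 37 mm). The press's axes: push the plate in +x
- slide (a joint): how far the aluminium slide carrying the vial is pushed in along the press's +x, m: 0 pulled out, 0.050 at the stop, where the vial stands under the ram. About 3 N moves it and it stays where it is left
- ram_nose (a point): centre of the underside of the ram's pressing pad (dark steel disc, 32 mm diameter); the ram is a 24 mm square steel bar that moves straight up and down
- cap_top (a point): centre of the top of the white press-on cap (26 mm diameter, 13 mm tall) on the vial. It still has 4 to 6 mm to go before it bottoms on the neck; where that is differs from vial to vial by 1 mm either way and must be felt. The ram needs 50 N to slide it on, and it stays where it is left
- ram: the ram with its pressing pad; origin at ram_nose
- vial: clear glass vial, 43 mm diameter, about 70 mm tall with the cap home (1 mm more or less), clamped upright in a grey collar (58 mm diameter, 20 mm high) on the slide; origin at the centre of its underside. The glass breaks if the ram bears on the cap with more than 150 N, about 27 N at a spoke 80 mm out from the hub centre
- spare_vial: bystander: a finished capped vial, 43 mm diameter, 71 mm tall, standing on the bench; origin under its centre
- carton: bystander: a white carton with a green band, 55 x 50 x 85 mm; origin under its centre
- dish: bystander: a round steel dish, 110 mm diameter, 35 mm high; origin under its centre

How it is judged (in metres and radians):
On the way, in this order (a step that is already met when the one before it is completed fails the run):
1. the slide is fully in, within 2 mm of its stop (value of joint slide above 0.048 m), for 0.1 s.
2. the slide still in, the ram has driven the cap on until it bottoms (the ram bears on it with over 65 N; 50 N slides it) (contact force between ram and vial above 65 N and value of joint slide above 0.047 m), for 0.1 s.
At the end, for the whole second after the job is handed in: The slide is within 3 mm of its stop, the cap is down (its top less than 71.5 mm above the vial's underside), the ram's pad is at least 20 mm above the cap, and the star is at rest (value of joint slide above 0.047 m and z of cap_top in the frame of vial below 0.0715 m and z of ram_nose in the frame of cap_top above 0.02 m and velocity of joint star between -0.05 and 0.05 rad/s); the robot touches nothing.
It fails at once if the ram bears on the cap with more than 150 N (the glass breaks) (contact force between ram and vial above 150 N).
It fails at once if the gripper pushes on the vial or its cap with more than 5 N (contact force between the fingers and vial above 5 N).
It fails at once if the spare vial is moved by more than 20 mm (distance of spare_vial from where it was at the start of the episode above 0.02 m).
It fails at once if the carton is moved by more than 20 mm (distance of carton from where it was at the start of the episode above 0.02 m).
It fails at once if the dish is moved by more than 20 mm (distance of dish from where it was at the start of the episode above 0.02 m).
It also fails if it takes over 72 s, if anything falls off the work surface, if the arm or the gripper's body presses on something with over 40 N, if the wrist force passes 120 N, or if a joint passes its speed limit or range.

ROBOT

A 6-joint arm with a two-finger parallel gripper is mounted at the origin on the work surface. World frame = base frame: x ahead of the robot, y to its left, z up, the work surface at z = 0. Lengths are in m, angles in degrees, forces in N, time in s.
With the tool pointing down it reaches from about 0.25 to 0.8 m from the base axis. Payload 8.5 kg.
Tool frame: the origin (TCP) lies at the very end of the fingers, on their centre line; the grasp point (between the pads) lies 19 mm behind it; z points along the fingers, y is the direction in which the jaws open and shut (so a half turn about z gives the same grasp; the last joint's range is limited). The gripper opens to 85 mm and grips with 20 to 120 N. Pads are 22 mm wide; open, the fingers measure 114 mm over their backs; the gripper's body (76 mm by 85 mm) begins 54 mm behind the grasp point. The pads swing forward as they close: fully open they stand 13 mm farther back than shut.
Start: joints at [69.901, 13.648, -0.773, 75.585, 0, 90], TCP at [0.18, 0.493, 0.231] pointing down, gripper open.
Joint ranges: [-152.45, 152.45], [-59.26, 108.67], [-65.41, 83.53], [-104.44, 129.93], [-82.83, 76.93], [-180, 180]. Speed limits (degrees/s): [127.2, 127.2, 159.86, 180, 180, 180].

INTERFACE

Orientations are given as a 3x3 rotation matrix whose columns are the frame's x, y, z axes.
In Python, from cell import env, sensors, grab_frame, regions_of gives the robot as it stands. Calls block until the motion is done:
- env.movep(position, orientation): joint-space move of the TCP to a pose.
- env.servo_line(position, v=0.15, frame=None): straight line of the TCP; frame=None keeps the orientation; v is the mean speed in m/s.
- env.movej(angles): joint-space move.
- env.command_gripper(opening, force=None): opening from 0.0 (shut) to 1.0 (fully open); force is the grip in N (None keeps the last); returns when the fingers have stopped.
- env.wait(seconds).
- env.inverse_kinematics(position, orientation): joint angles nearest the present ones, or None.
- sensors.read_state(): the state.
- grab_frame(name): name is "side" or "top" or "wrist"; returns a dict with "pixels" (400x640x3 uint8, red, green, blue), "z_map" (400x640 float32, m along the optical axis (not along the pixel's ray), 0 where there is no reading), "intrinsics" (3x3 intrinsics, pixels), "R" (3x3) and "t" (3): a world point X has camera coordinates R X + t. Camera axes: x right, y down, z forward; pixel columns grow to the right and rows downward; lengths in m; the calibration is good to about 2 mm. A picture is of the moment at which its call begins.
A pose or a line that the arm cannot do raises env.Unreachable and nothing moves.
- env.close_job(): hands the job in, once; it reports no verdict.
Trained networks look in the newest picture that a camera, given by its name, has taken for a name from the list of things; names that differ only in an ending like _2 or _b are one class to them, and where a whole thing is asked for, a point or a joint stands for the part that bears it (a point fixed in the world has none). Each returns a list of dicts, best first, with "score" (0 to 1); they miss things now and then, are a little off and sometimes report something else, mostly with a low value. They report only what shows in the picture. A call takes as long as a camera call.
- regions_of(name, camera): "pixels" (400x640 bool, what is visible of it) and "rect" ([left, top, right, bottom] in pixels, round what is visible of it).
The state is a dict: "t": time; "joint_pos": joint angles; "joint_velocities": joint speeds; "joint_torque": joint torques, N m; "position": TCP position; "orientation": TCP orientation; "force": force on the tool from outside, world axes, zero at the start; "torque": the same for the moment, N m; "opening": opening from 0.0 (shut) to 1.0 (fully open).
Only numpy, scipy, OpenCV 4.12 (cv2) and the standard library are available. Lean on these libraries where they do the work, as an engineer would, in place of code of your own. Each camera call takes 0.05 s, during which the arm holds its last target.

## Working session

There is one attempt and no reset: what is moved stays moved. The work goes in short steps, each a Python script; the robot and the scene stay as the last script left them, time stands still between calls to the robot, and variables do not carry over. Pictures are saved under pics/ and viewed, and the job is handed in when it is done.

```bash
ls; mkdir -p pics; python3 - <<'E'
from cell import env, sensors, grab_frame, regions_of
import cv2,numpy as np
s=sensors.read_state();print(s)
for c in ["side","top","wrist"]:
    f=grab_frame(c);cv2.imwrite(f"pics/a_{c}.png",f["pixels"][:,:,::-1]);print(c,f["R"].round(3).tolist(),f["t"].round(3),f["intrinsics"].tolist())
E
```

```text
pics
{'t': 0.0, 'joint_pos': array([ 6.98996558e+01,  1.36802861e+01, -8.17575510e-01,  7.55855139e+01,
       -5.18904049e-04,  9.00012858e+01]), 'joint_velocities': array([ 0.0311026 , -0.02412803, -0.0155684 , -0.00660339, -0.0378836 ,
       -0.02529824]), 'joint_torque': array([-2.50723657e-03, -5.38774717e+01,  3.46436477e+01,  1.81815407e-02,
       -1.32519854e-04,  1.48537513e-06]), 'position': array([0.18027861, 0.49261721, 0.23067948]), 'orientation': array([[-9.39084479e-01,  3.43686047e-01, -4.91588649e-04],
       [ 3.43686398e-01,  9.39083481e-01, -1.36965703e-03],
       [-9.08922998e-06, -1.45517599e-03, -9.99998941e-01]]), 'force': array([ 0.23406103,  0.37047424, -0.35152306]), 'torque': array([ 0.02611045, -0.00534996,  0.00445693]), 'opening': 0.9968316003311223}
side [[0.97, -0.244, -0.015], [-0.173, -0.643, -0.746], [0.172, 0.726, -0.665]] [-0.535  0.225  0.949] [[382.5857264359639, 0.0, 315.5899476585185], [0.0, 382.5857264359639, 191.90293321328764], [0.0, 0.0, 1.0]]
top [[-0.019, -0.999, 0.025], [-0.999, 0.018, -0.047], [0.046, -0.026, -0.999]] [-0.     0.533  1.087] [[396.82880655556073, 0.0, 318.64024310460405], [0.0, 396.82880655556073, 197.67372374918094], [0.0, 0.0, 1.0]]
wrist [[0.343, 0.939, -0.001], [0.899, -0.328, 0.291], [0.273, -0.101, -0.957]] [-0.524 -0.037  0.379] [[284.2931302451824, 0.0, 317.56902567606966], [0.0, 284.2931302451824, 206.0028623876554], [0.0, 0.0, 1.0]]
```

View pics/a_side.png

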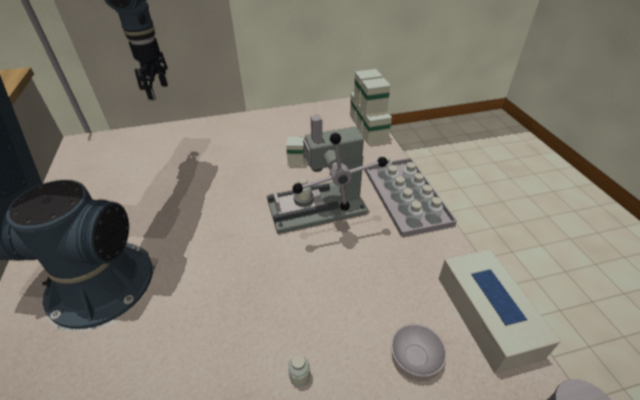

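View pics/a_top.png

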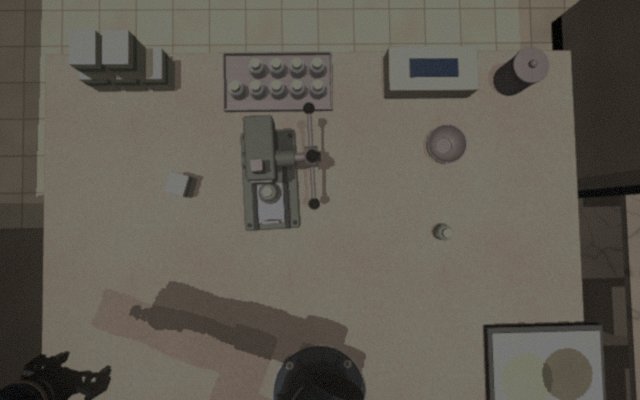

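```bash
cat > h.py <<'E'
from cell import env, sensors, grab_frame, regions_of
import cv2,numpy as np
def cloud(f):
    z=f["z_map"];K=f["intrinsics"];v,u=np.mgrid[:400,:640]
    c=np.stack([(u-K[0,2])/K[0,0]*z,(v-K[1,2])/K[1,1]*z,z],-1)
    return (c-f["t"])@f["R"]
E
python3 - <<'E'
from h import *
for c in ["top","side"]:
    f=grab_frame(c);P=cloud(f)
    for n in ["press","star","push_plate","cap_top","ram","vial","spare_vial","carton","dish"]:
        r=regions_of(n,c)
        for d in r[:1]:
            m=d["pixels"]&(f["z_map"]>0);q=P[m]
            print(c,n,round(d["score"],2),np.round(d["rect"]),m.sum(),np.median(q,0).round(3),np.percentile(q,2,axis=0).round(3),np.percentile(q,98,axis=0).round(3))
    if c=="top":
        x=f["pixels"][90:250,220:350]
    else: x=f["pixels"][105:255,255:400]
    cv2.imwrite(f"pics/b_{c}.png",cv2.resize(np.clip(x[:,:,::-1]*1.6,0,255).astype(np.uint8),None,fx=4.5 if c=="side" else 3.7,fy=4 if c=="side" else 3.7,interpolation=cv2.INTER_CUBIC))
    # slices
    np.save(f"P_{c}.npy",P)
P=np.load("P_top.npy");q=P.reshape(-1,3)
q=q[(abs(q[:,0]-.55)<.25)&(abs(q[:,1]-.1)<.13)]
for lo,hi in [(.012,.03),(.23,.25),(.3,.325)]:
    s=q[(q[:,2]>lo)&(q[:,2]<hi)]
    print(lo,len(s),cv2.minAreaRect((s[:,:2]*1000).astype(np.float32)) if len(s)>4 else None)
E
```

```text
top press 0.7 [240. 103. 323. 231.] 6965 [0.59  0.103 0.102] [ 0.456 -0.     0.   ] [0.72  0.194 0.306]
top star 0.88 [302. 104. 318. 208.] 804 [0.607 0.011 0.218] [ 0.505 -0.007  0.001] [0.733 0.026 0.326]
top push_plate 0.71 [257. 173. 286. 226.] 1111 [0.523 0.115 0.039] [0.469 0.086 0.033] [0.592 0.155 0.116]
top cap_top 0.55 [262. 186. 273. 195.] 97 [0.547 0.122 0.114] [0.535 0.111 0.095] [0.561 0.134 0.117]
top ram 0.65 [253. 159. 268. 173.] 187 [0.586 0.122 0.303] [0.577 0.112 0.245] [0.601 0.134 0.305]
top vial 0.65 [259. 186. 272. 198.] 186 [0.547 0.12  0.099] [0.531 0.104 0.086] [0.567 0.139 0.117]
top spare_vial 0.53 [432. 224. 452. 242.] 265 [ 0.433 -0.337  0.053] [ 0.413 -0.356  0.002] [ 0.452 -0.325  0.073]
top carton 0.57 [165. 176. 199. 199.] 630 [0.572 0.348 0.084] [ 0.545  0.327 -0.001] [0.601 0.386 0.088]
top dish 0.88 [428. 123. 470. 166.] 1248 [ 0.68  -0.374  0.015] [ 0.628 -0.417 -0.001] [ 0.727 -0.32   0.036]
side press 0.59 [268. 117. 389. 234.] 6937 [0.602 0.095 0.092] [ 0.457 -0.004  0.003] [0.717 0.176 0.304]
side star 0.95 [292. 132. 386. 208.] 1115 [0.613 
[... 325 characters left out ...]
0.528 0.102 0.059] [0.565 0.128 0.117]
side spare_vial 0.65 [287. 354. 310. 390.] 578 [ 0.429 -0.356  0.053] [ 0.411 -0.367  0.007] [ 0.45  -0.334  0.073]
side carton 0.89 [282. 137. 306. 167.] 529 [0.566 0.339 0.061] [0.54  0.143 0.002] [0.597 0.405 0.195]
side dish 0.74 [389. 323. 444. 375.] 2246 [ 0.682 -0.359  0.015] [ 0.628 -0.413  0.001] [ 0.725 -0.316  0.036]
0.012 1871 ((615.410888671875, 101.18327331542969), (257.98004150390625, 337.72796630859375), 89.32524871826172)
0.23 1803 ((647.9530029296875, 81.73479461669922), (170.92300415039062, 156.6807403564453), 2.138037919998169)
0.3 255 ((597.1820068359375, 67.15258026123047), (25.954486846923828, 140.5216827392578), 7.43832540512085)
```

```bash
ls pics
```

```text
a_side.png
a_top.png
a_wrist.png
b_side.png
b_top.png
```

View pics/b_top.png

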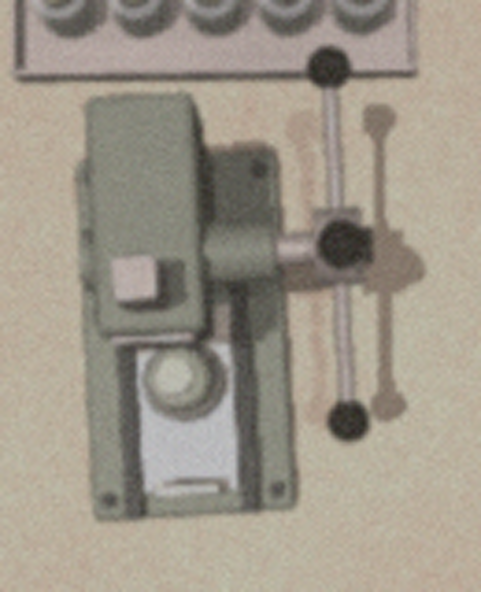

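View pics/b_side.png

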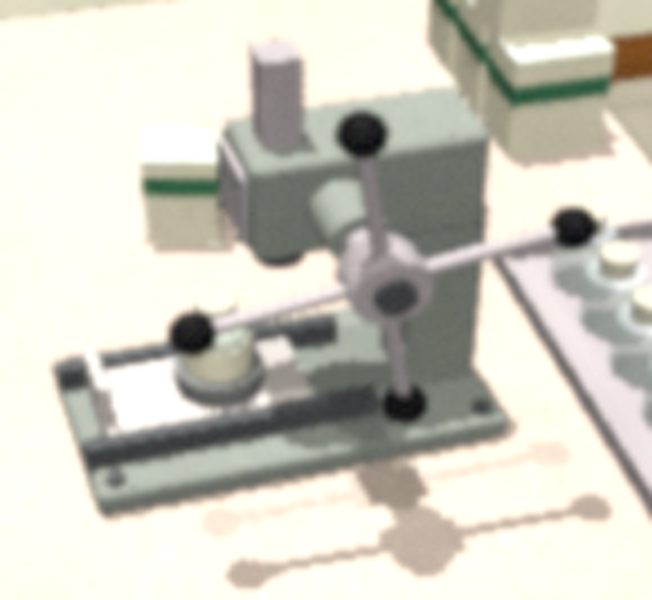

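```bash
python3 - <<'E'
from h import *
f=grab_frame("top");P=cloud(f)
m=regions_of("star","top")[0]["pixels"];q=P[m];q=q[q[:,2]>.15]
c=np.cov(q[:,:2].T);w,V=np.linalg.eigh(c);print("star dir",V[:,1],np.degrees(np.arctan2(V[1,1],V[0,1])),q.mean(0))
m=regions_of("press","top")[0]["pixels"];q=P[m]
for lo,hi in [(.015,.029),(.232,.248)]:
    s=q[(q[:,2]>lo)&(q[:,2]<hi)]
    print(lo,len(s),cv2.minAreaRect((s[:,:2]*1000).astype(np.float32)),s[:,2].mean())
m=regions_of("ram","top")[0]["pixels"];q=P[m];s=q[q[:,2]>.28]
print("ram",s.mean(0),cv2.minAreaRect((s[:,:2]*1000).astype(np.float32)))
m=cv2.dilate(regions_of("push_plate","top")[0]["pixels"].astype(np.uint8),np.ones((5,5)))>0;q=P[m];s=q[(q[:,2]>.06)&(q[:,2]<.08)]
s=s[s[:,0]<.5];print("plate",s.round(3))
E
```

```text
star dir [-0.99936782 -0.03555224] -177.96257731802376 [0.61564197 0.01025285 0.23257379]
0.015 1590 ((584.7456665039062, 124.34819030761719), (268.4775390625, 150.06112670898438), 2.1198370456695557) 0.021769603187087067
0.232 1710 ((663.4766235351562, 109.40259552001953), (119.67488098144531, 215.76727294921875), 61.7390251159668) 0.23933746638343206
ram [0.58776848 0.12303809 0.30670266] ((537.0104370117188, 82.08253479003906), (164.67642211914062, 30.275894165039062), 38.54912567138672)
plate [[0.474 0.112 0.072]
 [0.474 0.109 0.074]
 [0.474 0.106 0.072]
 [0.474 0.104 0.071]
 [0.474 0.101 0.071]
 [0.474 0.099 0.073]
 [0.472 0.14  0.071]
 [0.472 0.138 0.071]
 [0.472 0.135 0.072]
 [0.472 0.133 0.07 ]
 [0.472 0.129 0.076]
 [0.472 0.127 0.073]
 [0.472 0.125 0.073]
 [0.472 0.122 0.072]
 [0.472 0.119 0.072]
 [0.472 0.117 0.072]
 [0.472 0.114 0.077]
 [0.471 0.112 0.074]
 [0.471 0.109 0.074]
 [0.471 0.106 0.073]
 [0.471 0.104 0.073]
 [0.471 0.101 0.075]
 [0.471 0.099 0.07 ]
 [0.469 0.143 0.07 ]
 [0.469 0.14  0.072]
 [0.469 0.137 0.076]
 [0.469 0.135 0.073]
 [0.469 0.132 0.074]
 [0.469 0.13  0.075]
 [0.469 0.127 0.072]
 [0.469 0.124 0.075]
 [0.469 0.122 0.069]
 [0.469 0.12  0.071]
 [0.469 0.117 0.074]
 [0.469 0.114 0.074]
 [0.469 0.112 0.073]
 [0.469 0.109 0.076]
 [0.469 0.106 0.073]
 [0.469 0.104 0.076]
 [0.469 0.101 0.071]
 [0.469 0.098 0.076]
 [0.467 0.14  0.073]
 [0.467 0.138 0.071]
 [0.467 0.136 0.067]
 [0.467 0.133 0.071]
 [0.467 0.13  0.073]
 [0.467 0.127 0.073]
 [0.466 0.125 0.072]
 [0.466 0.122 0.074]
 [0.466 0.12  0.072]
 [0.466 0.117 0.072]
 [0.466 0.114 0.071]
 [0.466 0.112 0.071]]
```

```bash
cat >> h.py <<'E'
psi=np.radians(2.07);X=np.array([np.cos(psi),np.sin(psi),0]);Y=np.array([-np.sin(psi),np.cos(psi),0]);Z=np.array([0,0,1.])
RAM=np.array([.588,.123,0]);HUB=RAM+.026*X-.115*Y+.205*Z
def ori(z,x):
    z=z/np.linalg.norm(z);x=x-z*(x@z);x/=np.linalg.norm(x);return np.stack([x,np.cross(z,x),z],1)
E
python3 - <<'E'
from h import *
np.set_printoptions(precision=2,suppress=True)
print(HUB)
t=np.radians(45)
d=np.cos(t)*X-np.sin(t)*Z
for xx in (np.cross(Y,d),-np.cross(Y,d),Y,-Y):
    print("slide",env.inverse_kinematics(np.array([.45,.118,.05]),ori(d,xx)))
for a,b in [(0,0),(0,15),(0,25),(0,40),(15,15),(20,15),(20,25),(30,15),(30,25),(15,25)]:
    a_,b_=np.radians([a,b]);d=np.cos(b_)*(np.cos(a_)*Y+np.sin(a_)*X)-np.sin(b_)*Z
    for nm,x in (("X",X),("-X",-X),("Z",Z),("-Z",-Z)):
        r=[]
        for th in (60,30,0,-45,-60):
            p=HUB+.08*(-np.cos(np.radians(th))*X+np.sin(np.radians(th))*Z)+.018*d
            q=env.inverse_kinematics(p,ori(d,x)); r.append(q is not None)
        print(a,b,nm,r, q if q is not None else "")
E
```

```text
[0.62 0.01 0.2 ]
slide None
slide None
slide None
slide None
0 0 X [False, False, True, True, True] [-25.52  65.99  14.91 128.93  62.41  90.  ]
0 0 -X [False, False, True, True, True] [-25.52  65.99  14.91 128.93  62.41 -90.  ]
0 0 Z [False, False, True, True, True] [-25.52  65.99  14.91 128.93  62.41   0.  ]
0 0 -Z [False, False, True, True, True] [ -25.52   65.99   14.91  128.93   62.41 -180.  ]
0 15 X [True, True, True, True, True] [-24.75  53.68  10.51 106.12  59.54 117.11]
0 15 -X [True, True, True, True, True] [-24.75  53.68  10.51 106.12  59.54 -62.89]
0 15 Z [True, True, True, True, True] [-24.75  53.68  10.51 106.12  59.54  27.11]
0 15 -Z [True, True, True, True, True] [ -24.75   53.68   10.51  106.12   59.54 -152.89]
0 25 X [True, True, True, True, True] [-23.38  46.09   6.68  93.24  54.92 131.61]
0 25 -X [True, True, True, True, True] [-23.38  46.09   6.68  93.24  54.92 -48.39]
0 25 Z [True, True, True, True, True] [-23.38  46.09   6.68  93.24  54.92  41.61]
0 25 -Z [True, True, True, True, True] [ -23.38   46.09    6.68   93.24   54.92 -138.39]
0 40 X [True, True, True, T
[... 1636 characters left out ...]
0.09  29.33  75.   -90.64]
30 25 X [True, True, True, True, True] [-26.15  26.24 -29.23  30.72  64.94 170.49]
30 25 -X [True, True, True, True, True] [-26.15  26.24 -29.23  30.72  64.94  -9.51]
30 25 Z [True, True, True, True, True] [-26.15  26.24 -29.23  30.72  64.94  94.2 ]
30 25 -Z [True, True, True, True, True] [-26.15  26.24 -29.23  30.72  64.94 -85.8 ]
15 25 X [True, True, True, True, True] [-25.47  36.81  -9.61  68.55  62.21 145.78]
15 25 -X [True, True, True, True, True] [-25.47  36.81  -9.61  68.55  62.21 -34.22]
15 25 Z [True, True, True, True, True] [-25.47  36.81  -9.61  68.55  62.21  62.24]
15 25 -Z [True, True, True, True, True] [ -25.47   36.81   -9.61   68.55   62.21 -117.76]
```

View pics/a_wrist.png

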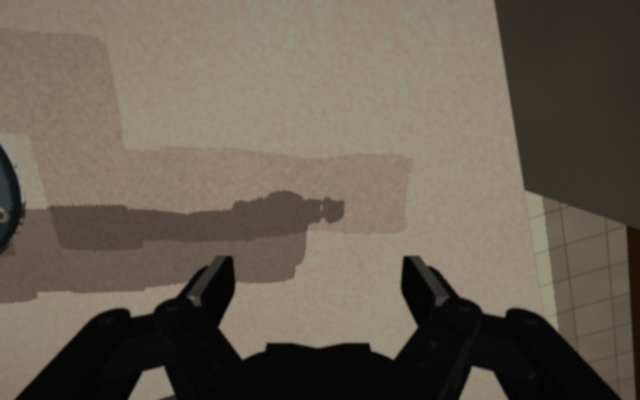

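```bash
python3 - <<'E'
from h import *
np.set_printoptions(precision=3,suppress=True)
for c in("top","side"):
    P=np.load(f"P_{c}.npy");q=P.reshape(-1,3)-RAM;q=np.stack([q@X,q@Y,q[:,2]],1)
    s=q[(abs(q[:,1])<.033)&(q[:,0]>-.1)&(q[:,0]<.1)&(q[:,2]>.175)&(q[:,2]<.25)];print("head front x",np.percentile(s[:,0],[0,1,3,10]))
    s=q[(abs(q[:,1])<.02)&(abs(q[:,0])<.08)&(q[:,2]>.11)&(q[:,2]<.125)];print("cap",np.percentile(s,[2,50,98],axis=0))
for t in (45,55,60,65,70,75,80,90):
  for lat in (0,):
    a=np.radians(t);d=np.cos(a)*X-np.sin(a)*Z
    for nm,xx in (("up",np.cross(d,Y)),("Y",Y)):
        print(t,nm,[env.inverse_kinematics(RAM+dx*X+[0,0,.05],ori(d,xx)) is not None for dx in(-.14,-.12,-.1,-.07)])
E
```

```text
head front x [-0.03  -0.028 -0.027 -0.02 ]
cap [[-0.051 -0.01   0.111]
 [-0.041  0.002  0.114]
 [-0.029  0.013  0.118]]
head front x [-0.031 -0.029 -0.029 -0.024]
cap [[-0.054 -0.01   0.111]
 [-0.042 -0.001  0.115]
 [-0.031  0.013  0.117]]
45 up [False, False, False, False]
45 Y [False, False, False, False]
55 up [True, True, True, True]
55 Y [True, True, True, True]
60 up [True, True, True, True]
60 Y [True, True, True, True]
65 up [True, True, True, True]
65 Y [True, True, True, True]
70 up [True, True, True, True]
70 Y [True, True, True, True]
75 up [True, True, True, True]
75 Y [True, True, True, True]
80 up [True, True, True, True]
80 Y [True, True, True, True]
90 up [True, True, True, True]
90 Y [True, True, True, True]
```

```bash
cat >> h.py <<'E'
S=sensors.read_state
E
python3 - <<'E'
from h import *
np.set_printoptions(precision=2,suppress=True)
a=np.radians(58);d=np.cos(a)*X-np.sin(a)*Z
best=None
j=S()["joint_pos"]
O=min((ori(d,s*np.cross(d,Y)) for s in(1,-1)),key=lambda o:np.abs(np.array(env.inverse_kinematics(RAM-.16*X+[0,0,.15],o))-j).max())
env.command_gripper(0.0,force=60)
env.movep(RAM-.17*X+[0,0,.12],O);print(S()["t"])
env.servo_line(RAM-.15*X+[0,0,.048],v=.15);f0=S()["force"];t=S()["t"];print(t,f0)
x=-.15;n=0
while x<-.06:
    step=.004 if x<-.1 else .0015
    x+=step; env.servo_line(RAM+x*X+[0,0,.048],v=.04)
    s=S();F=-(s["force"]-f0)@X; print(round(x,4),round((s["position"]-RAM)@X,4),round(F,1),round(s["t"],2))
    if F>14: break
f=grab_frame("side");cv2.imwrite("pics/c.png",cv2.resize(f["pixels"][60:260,220:420,::-1],(600,600)))
E
```

```text
3.8333
4.4833 [0.53 1.09 0.78]
-0.146 -0.1451 0.3 4.73
-0.142 -0.1416 1.2 4.98
-0.138 -0.1377 0.4 5.23
-0.134 -0.1337 0.5 5.48
-0.13 -0.1299 1.3 5.73
-0.126 -0.1257 1.2 5.98
-0.122 -0.1216 0.8 6.23
-0.118 -0.1175 0.7 6.48
-0.114 -0.1135 1.3 6.73
-0.11 -0.1095 -0.1 6.98
-0.106 -0.1056 0.2 7.23
-0.102 -0.1016 0.6 7.48
-0.098 -0.0976 0.6 7.73
-0.0965 -0.0963 1.4 7.98
-0.095 -0.095 1.9 8.23
-0.0935 -0.0935 1.6 8.48
-0.092 -0.0919 1.0 8.73
-0.0905 -0.0904 1.3 8.98
-0.089 -0.0898 9.0 9.23
-0.0875 -0.0897 13.9 9.48
-0.086 -0.0896 19.7 9.73
```

View pics/c.png

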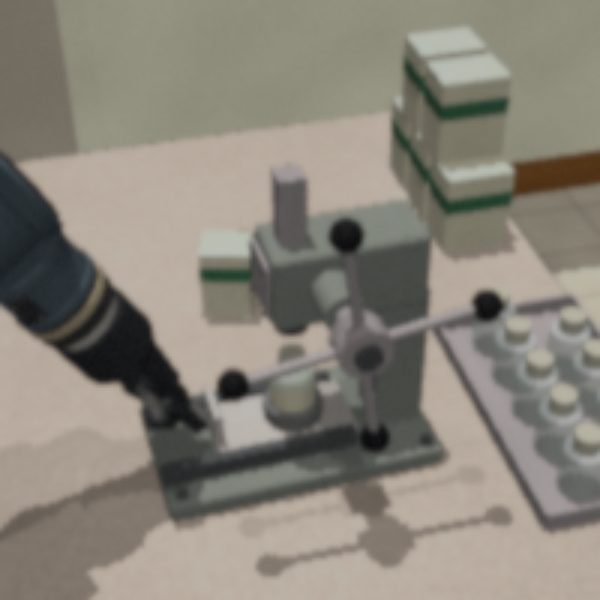

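```bash
cat >> h.py <<'E'
def balls(cams=("side","top")):
    out=[]
    for c in cams:
        f=grab_frame(c);P=cloud(f);q=P.reshape(-1,3)
        col=f["pixels"].reshape(-1,3).max(1)
        l=q-HUB;u=l@X;w=l[:,2];r=np.hypot(u,w)
        m=(abs(l@Y)<.02)&(r>.05)&(r<.125)&(f["z_map"].ravel()>0)
        a=np.degrees(np.arctan2(w[m],-u[m]))
        # spoke phase mod 90 via 4-fold circular mean
        ph=np.degrees(np.angle(np.exp(4j*np.radians(a)).mean()))/4
        out.append((c,int(m.sum()),round(ph,1)))
    return out
E
python3 - <<'E'
from h import *
env.servo_line(RAM-.16*X+[0,0,.06],v=.2)
print(balls())
f=grab_frame("side");P=cloud(f);
for n in("star","ram"):
    m=regions_of(n,"side")[0]["pixels"];q=P[m]-HUB
    u=q@X;w=q[:,2];y=q@Y
    if n=="star":
        a=np.degrees(np.arctan2(w,-u));r=np.hypot(u,w);k=(r>.05)&(r<.13)
        h,e=np.histogram(a[k],bins=36,range=(-180,180));print(dict(zip(e.astype(int),h)))
        for k2 in range(4): pass
        print("ymean",np.median(y[k]))
    else: print("ram z",np.percentile(P[m][:,2],[1,5,95,99]))
print(S()["t"])
E
```

```text
[('side', 655, np.float64(-8.1)), ('top', 529, np.float64(-7.8))]
{np.int64(-180): np.int64(0), np.int64(-170): np.int64(0), np.int64(-160): np.int64(0), np.int64(-150): np.int64(5), np.int64(-140): np.int64(4), np.int64(-130): np.int64(3), np.int64(-120): np.int64(1), np.int64(-110): np.int64(36), np.int64(-100): np.int64(88), np.int64(-90): np.int64(1), np.int64(-80): np.int64(8), np.int64(-70): np.int64(1), np.int64(-60): np.int64(0), np.int64(-50): np.int64(0), np.int64(-40): np.int64(0), np.int64(-30): np.int64(0), np.int64(-20): np.int64(6), np.int64(-10): np.int64(171), np.int64(0): np.int64(0), np.int64(10): np.int64(0), np.int64(20): np.int64(0), np.int64(30): np.int64(0), np.int64(40): np.int64(0), np.int64(50): np.int64(0), np.int64(60): np.int64(0), np.int64(70): np.int64(61), np.int64(80): np.int64(123), np.int64(90): np.int64(0), np.int64(100): np.int64(0), np.int64(110): np.int64(0), np.int64(120): np.int64(0), np.int64(130): np.int64(7), np.int64(140): np.int64(0), np.int64(150): np.int64(0), np.int64(160): np.int64(111), np.int64(170): np.int64(58)}
ymean -0.001706158834188084
ram z [0.01244449 0.2421947  0.3044019  0.30506232]
10.5583
```

```bash
cat >> h.py <<'E'
b_=np.radians(15);D=np.cos(b_)*Y-np.sin(b_)*Z
R0=.072
def sn(th):
    t=np.radians(th);return -np.cos(t)*X+np.sin(t)*Z, np.sin(t)*X+np.cos(t)*Z
def pin(th,off=.016,side=1,dep=.018,r=R0):
    s,n=sn(th); return HUB+r*s+side*off*n+dep*D, ori(D,n)
def Fn(f0,th):
    return (S()["force"]-f0)@sn(th)[1]
E
python3 - <<'E'
from h import *
np.set_printoptions(precision=1,suppress=True)
for th in (95,82,60,30,0,-30,-60,-70):
    print(th,[env.inverse_kinematics(*pin(th,side=s)) for s in (1,-1)])
E
```

```text
95 [array([-22.5,  51.1,  28.4, 124.5,  61.5, 124.4]), array([-23.6,  48.1,  22.1, 122.2,  60.5, 123.1])]
82 [array([-23. ,  49.5,  25.2, 123.5,  61. , 111.2]), array([-24.2,  47. ,  18.8, 120.6,  60. , 109.9])]
60 [array([-24.1,  47.2,  19.5, 121. ,  60.1,  88.7]), array([-25.2,  45.8,  13.6, 117.4,  59.2,  87.6])]
30 [array([-25.3,  45.7,  12.6, 116.7,  59. ,  57.4]), array([-26. ,  46.1,   8.5, 112.8,  58.4,  56.7])]
0 [array([-26.1,  46.3,   8. , 112.1,  58.4,  25.8]), array([-26.1,  48.3,   6.7, 108.9,  58.4,  25.8])]
-30 [array([-26. ,  48.7,   6.8, 108.4,  58.4,  -5. ]), array([-25.3,  51.5,   8.6, 106.8,  59. ,  -4.3])]
-60 [array([-25.2,  52.1,   9.2, 106.7,  59.2, -34.1]), array([-24.1,  54.9,  13.6, 107.4,  60.1, -33. ])]
-70 [array([-24.7,  53.2,  10.7, 106.8,  59.6, -43.5]), array([-23.6,  55.9,  15.8, 108.1,  60.5, -42.3])]
```

```bash
python3 - <<'E'
from h import *
np.set_printoptions(precision=2,suppress=True)
env.servo_line(RAM-.2*X+[0,0,.25],v=.3)
p,O=pin(82,.034);
env.movep(p-.15*D,O);print(S()["t"])
env.servo_line(p,v=.2);f0=S()["force"];print(S()["t"],f0)
f=grab_frame("side");cv2.imwrite("pics/d.png",cv2.resize(f["pixels"][60:260,220:420,::-1],(600,600)))
E
```

```text
Traceback (most recent call last):
cell.Unreachable: the arm cannot take that pose within its joint ranges
```

```bash
python3 - <<'E'
from h import *
np.set_printoptions(precision=1,suppress=True)
print(S()["t"],S()["position"])
for th in (82,70):
  p,O=pin(th,.034)
  for k in (.05,.07,.09,.12,.15):
    print(th,k,[env.inverse_kinematics(p-k*D+dz*Z+dx*X,O) for dz,dx in ((0,0),(-.05,-.05),(.0,-.12))])
E
```

```text
11.3917 [0.4 0.1 0.2]
82 0.05 [None, array([-27.9,  51.2,  22.3, 122.9,  56.8, 106.5]), array([-31.1,  43.5,  12.9, 123.2,  54. , 103.9])]
82 0.07 [None, array([-29.2,  52.2,  25. , 125.6,  55.6, 105.3]), array([-32.5,  44.5,  15.4, 125.7,  52.7, 102.8])]
82 0.09 [None, array([-30.6,  53.2,  27.9, 128.2,  54.4, 104.3]), array([-33.9,  45.5,  18.1, 128.1,  51.4, 101.9])]
82 0.12 [None, None, None]
82 0.15 [None, None, None]
70 0.05 [None, array([-28.6,  49.8,  19.5, 121.9,  56.2,  94.2]), array([-31.9,  42.2,  10.5, 122.7,  53.2,  91.6])]
70 0.07 [None, array([-30. ,  50.7,  22.1, 124.6,  55. ,  93.1]), array([-33.4,  43.2,  13. , 125. ,  51.9,  90.6])]
70 0.09 [None, array([-31.3,  51.7,  24.9, 127.2,  53.8,  92.1]), array([-34.8,  44.1,  15.6, 127.4,  50.6,  89.7])]
70 0.12 [None, None, None]
70 0.15 [None, None, None]
```

```bash
python3 - <<'E'
import h
from h import *
np.set_printoptions(precision=0,suppress=True)
for a,b in ((0,25),(8,18),(10,20),(12,15),(15,15)):
  a_,b_=np.radians([a,b]); h.D=np.cos(b_)*(np.cos(a_)*Y+np.sin(a_)*X)-np.sin(b_)*Z
  print(a,b)
  for th,off,k in ((82,.034,0),(82,.034,.06),(82,.034,.12),(60,.034,.12),(0,.016,0),(0,.016,.12),(-40,.016,0),(-40,.03,.12),(-60,-.03,.12)):
    p,O=h.pin(th,off); print("  ",th,k,env.inverse_kinematics(p-k*h.D,O))
E
```

```text
0 25
   82 0 [-21.  45.  27. 113.  56. 127.]
   82 0.06 [-25.  48.  37. 123.  54. 122.]
   82 0.12 None
   60 0.12 None
   0 0 [-25.  39.   6. 101.  54.  40.]
   0 0.12 [-33.  44.  22. 119.  48.  31.]
   -40 0 [-24.  42.   4.  96.  54.  -2.]
   -40 0.12 [-33.  45.  19. 114.  48. -12.]
   -60 0.12 [-30.  53.  27. 113.  50. -29.]
8 18
   82 0 [-23.  43.  19. 108.  65. 125.]
   82 0.06 [-28.  46.  26. 119.  62. 117.]
   82 0.12 [-32.  49.  34. 128.  59. 112.]
   60 0.12 [-33.  46.  28. 127.  57.  90.]
   0 0 [-27.  40.   0.  99.  62.  38.]
   0 0.12 [-37.  44.  13. 116.  55.  27.]
   -40 0 [-27.  43.  -1.  93.  63.  -3.]
   -40 0.12 [-37.  46.  10. 112.  54. -15.]
   -60 0.12 [-34.  53.  18. 110.  57. -32.]
10 20
   82 0 [-23.  40.  16. 101.  65. 130.]
   82 0.06 [-28.  43.  23. 113.  62. 122.]
   82 0.12 [-32.  46.  31. 123.  59. 116.]
   60 0.12 [-34.  43.  25. 122.  58.  94.]
   0 0 [-27.  37.  -2.  93.  62.  44.]
   0 0.12 [-37.  41.  10. 112.  55.  31.]
   -40 0 [-27.  40.  -4.  88.  63.   2.]
   -40 0.12 [-37.  43.   8. 108.  55. -12.]
   -60 0.12 [-34.  50.  14. 105.  58. -29.]
12 15
   82 0 [-24.  42.  14. 104.  70. 125.]
   82 0.06 [-29.  45.  20. 116.  66. 116.]
   82 0.12 [-33.  48.  27. 126.  62. 110.]
   60 0.12 [-35.  45.  22. 124.  61.  87.]
   0 0 [-28.  40.  -3.  97.  66.  38.]
   0 0.12 [-39.  44.   8. 115.  58.  25.]
   -40 0 [-28.  43.  -5.  91.  67.  -3.]
   -40 0.12 [-39.  46.   6. 111.  58. -17.]
   -60 0.12 [-35.  53.  13. 108.  61. -34.]
15 15
   82 0 [-24.  39.  10.  97.  71. 130.]
   82 0.06 [-29.  42.  16. 110.  68. 119.]
   82 0.12 [-34.  45.  22. 121.  64. 112.]
   60 0.12 [-36.  43.  18. 120.  63.  89.]
   0 0 [-29.  37.  -6.  92.  68.  42.]
   0 0.12 [-40.  42.   5. 112.  60.  27.]
   -40 0 [-28.  41.  -8.  86.  69.   1.]
   -40 0.12 [-40.  44.   2. 107.  60. -15.]
   -60 0.12 [-36.  51.   9. 104.  63. -32.]
```

```bash
sed -i 's/^b_=np.radians(15);D=.*/_a,_b=np.radians([10,20]);D=np.cos(_b)*(np.cos(_a)*Y+np.sin(_a)*X)-np.sin(_b)*Z/' h.py
python3 - <<'E'
from h import *
np.set_printoptions(precision=2,suppress=True)
p,O=pin(82,.034);
env.movep(p-.12*D,O);print(S()["t"])
env.servo_line(p,v=.2);f0=S()["force"];print(S()["t"],f0)
f=grab_frame("side");cv2.imwrite("pics/d.png",cv2.resize(f["pixels"][60:260,220:420,::-1],(600,600)))
E
```

```text
12.8667
13.6167 [-0.02 -0.61  0.5 ]
```

View pics/d.png

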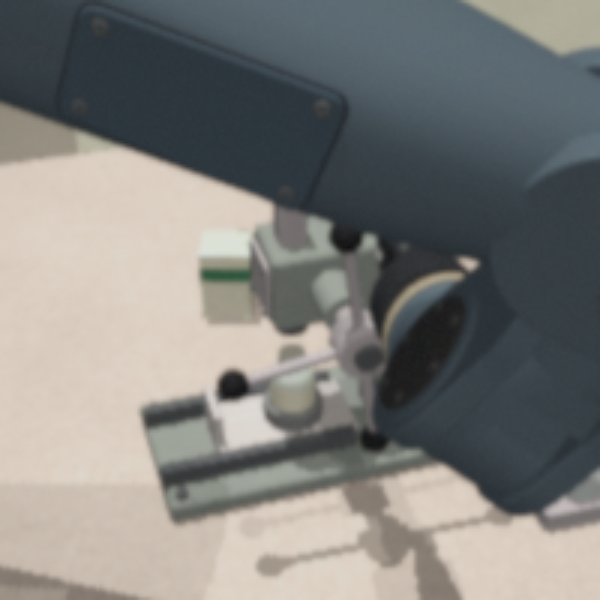

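```bash
python3 - <<'E'
from h import *
f0=S()["force"]
p,O=pin(82);env.servo_line(p,v=.1);print(round(Fn(f0,82),1),S()["t"])
th=82
while th>-28:
    th-=8
    p,O=pin(th);env.servo_line(p,v=.07,frame=O)
    F=Fn(f0,th);dF=S()["force"]-f0
    print(th,round(F,1),dF.round(1),round(1e3*np.linalg.norm(S()["position"]-p),1),round(S()["t"],2))
    if F>7: break
print(balls())
f=grab_frame("side");cv2.imwrite("pics/e.png",cv2.resize(f["pixels"][60:260,220:420,::-1],(600,600)))
E
```

```text
0.0 14.0
74 -0.2 [ 0.2 -0.1 -1.5] 0.6 14.3
66 -0.6 [-0.5 -1.  -0.3] 0.4 14.6
58 -0.6 [ 0.1 -1.1 -1.3] 0.4 14.9
50 -0.6 [-0.3 -1.  -0.6] 0.4 15.2
42 -1.2 [-0.5 -1.1 -1.1] 0.4 15.5
34 -0.0 [-0.4 -0.4  0.2] 0.4 15.8
26 -1.7 [-1.5 -0.  -1.1] 0.4 16.1
18 -0.8 [-0.1 -1.1 -0.8] 0.4 16.4
10 -0.6 [ 0.  -1.  -0.6] 0.4 16.7
2 -0.3 [-0.4 -0.3 -0.2] 0.4 17.0
-6 -0.6 [-0.5 -1.  -0.7] 0.4 17.3
-14 -0.7 [ 0.2 -1.1 -0.6] 0.4 17.6
-22 -0.0 [-0.4 -0.6 -0.2] 0.4 17.9
-30 -0.9 [-0.1 -1.  -1.1] 0.4 18.2
[('side', 60, np.float64(-37.5)), ('top', 687, np.float64(-28.2))]
```

View pics/e.png

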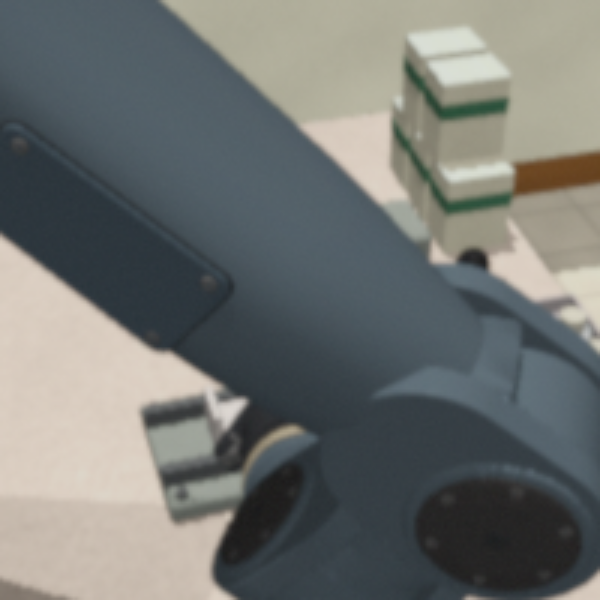

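```bash
python3 - <<'E'
from h import *
f=grab_frame("top");cv2.imwrite("pics/f.png",cv2.resize(f["pixels"][90:250,220:360,::-1],None,fx=3.7,fy=3.7))
r=regions_of("star","top")
P=cloud(f)
if r:
    q=P[r[0]["pixels"]]-HUB;u=q@X;w=q[:,2];a=np.degrees(np.arctan2(w,-u));rr=np.hypot(u,w);k=(rr>.05)&(rr<.13)
    h,e=np.histogram(a[k],bins=36,range=(-180,180));print([(int(x),int(y)) for x,y in zip(e,h) if y>4])
E
```

```text
[(-130, 22), (-30, 52), (50, 51), (60, 97), (140, 210)]
```

View pics/f.png

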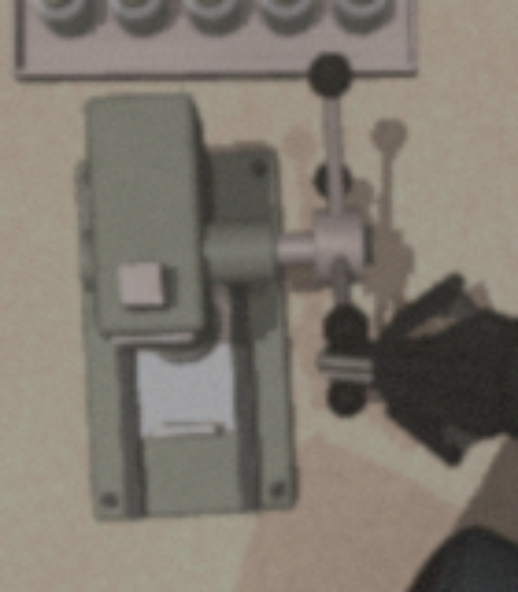

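```bash
python3 - <<'E'
from h import *
p,O=pin(-30,.022);env.servo_line(p,v=.1)
env.servo_line(p-.09*D,v=.25)
p,O=pin(60,.036);env.movep(p-.09*D,O)
env.servo_line(p,v=.2)
f0=np.mean([ (env.wait(.03),S()["force"])[1] for _ in range(5)],0);print(S()["t"],f0.round(2))
th=60;p,O=pin(th,.0175);env.servo_line(p,v=.1);print(Fn(f0,th))
def rd(): return np.mean([(env.wait(.02),Fn(f0,th))[1] for _ in range(3)])
F=0
while th>46:
    th-=2.; p,O=pin(th);env.servo_line(p,v=.06,frame=O);F=rd()
    print(th,round(F,1),round(1e3*np.linalg.norm(S()["position"]-p),1),round(S()["t"],2))
    if F>5: break
E
```

```text
21.45 [-0.08 -0.11  0.07]
0.34413494494772384
58.0 0.4 0.5 22.08
56.0 -0.1 0.2 22.38
54.0 -0.3 0.1 22.68
52.0 1.3 0.2 22.98
50.0 6.5 1.0 23.28
```

```bash
python3 - <<'E'
from h import *
f0=np.array([-.08,-.11,.07])
th=50.
def rd(): return np.mean([(env.wait(.02),Fn(f0,th))[1] for _ in range(3)])
F=rd();print(F)
while th>15:
    th-=1. if F<11.5 else .4; p,O=pin(th);env.servo_line(p,v=.06,frame=O);F=rd()
    e=S()["position"]-p
    print(th,round(F,1),(S()["force"]-f0).round(1),round(1e3*e@sn(th)[1],1),round(S()["t"],2))
    if F>14: break
E
```

```text
6.288989291142555
49.0 8.8 [9.2 3.9 3. ] 1.6 23.63
48.0 9.6 [10.1  5.8  3.1] 1.8 23.93
47.0 9.9 [10.1  5.7  3.1] 1.8 24.23
46.0 9.6 [9.9 6.  3.4] 1.8 24.53
45.0 9.8 [9.8 5.1 3.8] 1.8 24.83
44.0 10.0 [10.3  6.   4. ] 1.8 25.13
43.0 9.5 [9.4 6.  3.7] 1.8 25.43
42.0 9.1 [9.4 7.3 3.3] 1.9 25.73
41.0 9.8 [10.   7.8  4.6] 1.8 26.03
40.0 10.2 [10.2  8.1  4.3] 1.9 26.33
39.0 9.5 [8.6 6.3 5. ] 1.9 26.63
38.0 9.7 [9.  7.9 4.8] 1.9 26.93
37.0 9.8 [9.4 7.5 6. ] 1.9 27.23
36.0 10.4 [9.3 7.5 5.8] 1.9 27.53
35.0 10.0 [10.1  8.2  5.6] 2.0 27.83
34.0 9.9 [8.6 8.  5.5] 2.0 28.13
33.0 9.7 [8.3 8.4 5.2] 2.0 28.43
32.0 10.2 [7.8 9.1 6.8] 2.0 28.73
31.0 10.2 [9.4 9.4 6.4] 2.0 29.03
30.0 10.0 [8.2 9.8 7.3] 2.0 29.33
29.0 10.2 [7.6 8.7 7.2] 2.0 29.63
28.0 12.1 [7.8 8.6 9.4] 2.4 29.93
27.6 13.7 [ 8.1  9.1 10.8] 2.7 30.23
27.200000000000003 14.8 [ 9.3  9.8 11.9] 2.9 30.53
```

```bash
python3 - <<'E'
from h import *
f0=np.array([-.08,-.11,.07])
th=27.2
def rd(): return np.mean([(env.wait(.03),Fn(f0,th))[1] for _ in range(3)])
F=rd();print(F)
while F<16.8 and th>25:
    th-=.3; p,O=pin(th);env.servo_line(p,v=.06,frame=O);F=rd();print(round(th,1),round(F,1))
env.wait(.25);print(rd(),S()["t"])
# back off and go under this spoke for winding back
p,O=pin(th,.036);env.servo_line(p,v=.1);
env.servo_line(p-.09*D,v=.25)
f=grab_frame("top");P=cloud(f);r=regions_of("star","top")
q=P[r[0]["pixels"]]-HUB;u=q@X;w=q[:,2];a=np.degrees(np.arctan2(w,-u));rr=np.hypot(u,w);k=(rr>.05)&(rr<.13)
h,e=np.histogram(a[k],bins=72,range=(-180,180));print([(int(x),int(y)) for x,y in zip(e,h) if y>4])
E
```

```text
14.755928463697737
26.9 15.2
26.6 16.3
26.3 17.5
17.10545372757629 32.0333
[(-60, 8), (-55, 5), (30, 60), (35, 92), (110, 10), (115, 130), (120, 43)]
```

```bash
python3 - <<'E'
from h import *
p,O=pin(-60,.036,-1);env.movep(p-.09*D,O)
env.servo_line(p,v=.2);f0=S()["force"];print(S()["t"],f0.round(1))
th=-60;p,O=pin(th,.017,-1);env.servo_line(p,v=.08);print(Fn(f0,th))
while th<48:
    th+=6;p,O=pin(th,.016,-1);env.servo_line(p,v=.07,frame=O);F=Fn(f0,th)
    print(th,round(F,1),round(S()["t"],2))
    if abs(F)>12: break
p,O=pin(th,.030,-1);env.servo_line(p,v=.1);env.servo_line(p-.11*D,v=.25)
j=S()["joint_pos"].copy();j[0]-=35;env.movej(j);env.wait(.3);print(S()["t"],balls())
for c in("side","top"):
    f=grab_frame(c);a=f["pixels"][60:260,220:420] if c=="side" else f["pixels"][80:240,220:380]
    cv2.imwrite(f"pics/g_{c}.png",cv2.resize(a[:,:,::-1],(600,600)))
    for n in ("cap_top","ram"):
        r=regions_of(n,c)
        if r: q=cloud(f)[r[0]["pixels"]];print(c,n,round(r[0]["score"],2),np.percentile(q[:,2],[2,5,50,95,98]).round(4),np.median(q,0).round(3))
E
```

```text
34.9583 [ 0.4 -0.7 -0.5]
0.1352300888242781
-54 0.9 35.62
-48 0.6 35.88
-42 0.3 36.13
-36 -0.1 36.39
-30 0.2 36.66
-24 1.1 36.92
-18 0.8 37.19
-12 0.7 37.46
-6 1.3 37.72
0 0.9 37.98
6 -0.3 38.23
12 0.0 38.49
18 -0.1 38.75
24 0.4 39.01
30 -0.2 39.27
36 0.1 39.52
42 -0.0 39.78
48 -0.2 40.04
42.4667 [('side', 654, np.float64(-41.9)), ('top', 521, np.float64(-41.5))]
side ram 0.71 [0.143  0.1452 0.2716 0.2963 0.2966] [0.586 0.115 0.272]
top cap_top 0.48 [0.0052 0.0118 0.0531 0.0726 0.074 ] [ 0.433 -0.336  0.053]
top ram 0.53 [0.2424 0.2508 0.2944 0.2973 0.2978] [0.587 0.123 0.294]
```

View pics/g_side.png

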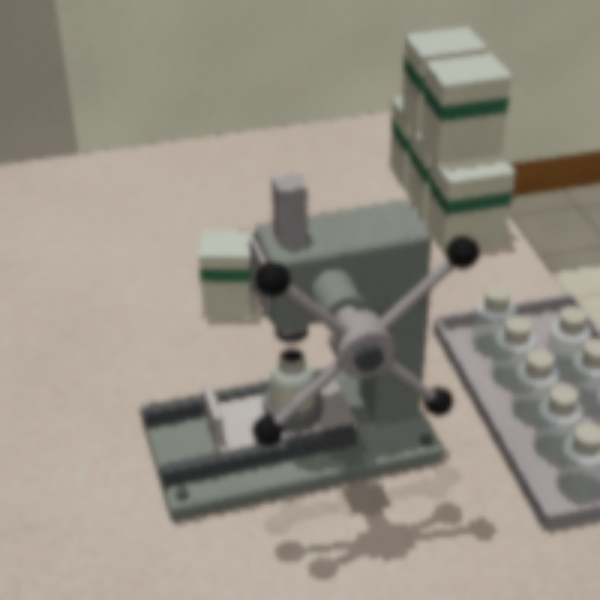

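View pics/g_top.png

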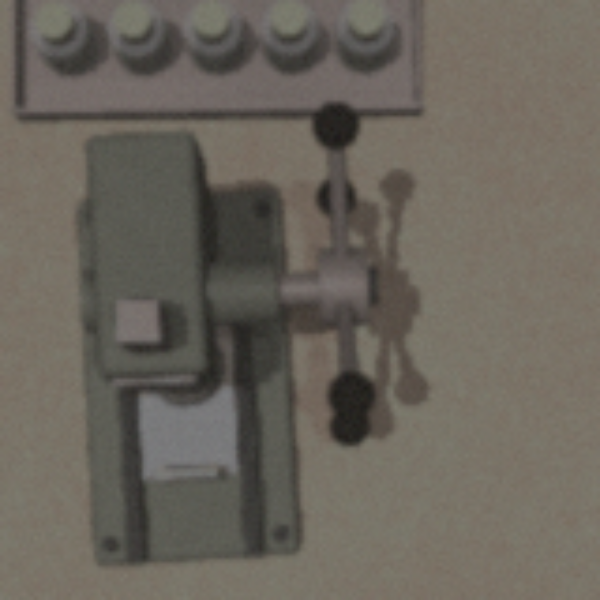

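```bash
python3 - <<'E'
from h import *
f=grab_frame("top");P=cloud(f)
for n in ("push_plate","spare_vial","carton","dish"):
    r=regions_of(n,"top")
    if r: q=P[r[0]["pixels"]];print(n,np.median(q,0).round(3),np.percentile(q,2,axis=0).round(3))
print(S()["force"],np.abs(S()["joint_velocities"]).max())
env.close_job()
E
```

```text
push_plate [0.544 0.116 0.038] [0.508 0.087 0.033]
spare_vial [ 0.434 -0.336  0.053] [ 0.414 -0.361  0.004]
carton [0.571 0.345 0.084] [ 0.543  0.328 -0.001]
dish [ 0.68  -0.373  0.015] [ 0.631 -0.415  0.002]
[-0.40019685 -0.71903634 -0.48284622] 0.09905078171809453
the job is handed in; nothing more can be done
```

The cap is on, the ram is wound back clear of it, and I handed the job in after about 43 s on the robot's clock; no verdict came back.

- **Slide:** I pushed it in with closed fingers until the stop stopped it dead at about 20 N. A last look still showed the plate in, about 40 mm beyond where it started.
- **Pressing:** I wound the star down about 112° on one spoke, then on the next until the cap bottomed. The push held steady at about 10 N while the cap slid on, then climbed clearly. I stopped and held at about 17 N at the spoke, which I estimate as 90 N on the cap, against the 150 N limit.
- **Winding back:** I turned the star back about 109°. By the star angle and by the ram's top in the pictures, the ram rose about 27 mm.
- **Last checks:** The arm was clear and touching nothing, and the wrist force was near zero. The spare vial, carton and dish were within about 3 mm of their first readings, which is within the measuring error.
- **Not confirmed:** The network did not find the cap under the ram; its one hit was the spare vial. So the cap being home and the ram clearance rest on the force rise and the turned angle, not on a direct measurement. Free-winding forces were lost in the sensor noise.

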